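Empty the mill cup and seat it on its drive hub

ROBOT

A 6-joint arm with a two-finger parallel gripper is mounted at the origin on the work surface. World frame = base frame: x ahead of the robot, y to its left, z up, the work surface at z = 0. Lengths are in m, angles in degrees, forces in N, time in s.
With the tool pointing down it reaches from about 0.4 to 0.825 m from the base axis. Payload 7 kg.
Tool frame: the origin (TCP) lies on the centre line of the jaws, within the pads' length; the fingertips stand 11 mm ahead of it and the grasp point (between the pads) lies 8 mm behind it; z points along the fingers, y is the direction in which the jaws open and shut (so a half turn about z gives the same grasp; the last joint's range is limited). The gripper opens to 88 mm and grips with 3 to 60 N. Pads are 19 mm wide; open, the fingers measure 130 mm over their backs; the gripper's body (78 mm by 193 mm) begins 47 mm behind the grasp point.
Start: joints at [92.653, 20.546, 0.682, 0, -70.136, -16.507], TCP at [0.162, 0.655, 0.238] pointing down, gripper open.
Joint ranges: [-176.03, 176.03], [-82.01, 121.73], [-58.28, 71.71], [-173.87, 95.51], [-174.79, -0.11], [-173.66, 173.66]. Speed limits (degrees/s): [136.94, 136.94, 172.46, 180, 180, 180].

INTERFACE

Orientations are given as [roll, pitch, yaw] about the fixed x, y, z axes, in that order (R = Rz(yaw) Ry(pitch) Rx(roll)).
In Python, from plant import ctrl, cams, order gives the robot as it stands.
- The arm moves only by the tool jog_arm, never from a script. Its argument "motion" is a list of rows, each an object with "offset": the shift along the tool's x, y, z in mm, a list of three; "roll": the turn about the tool's z in rad; "hand": the finger opening in mm, from 0 to 87.6. A call has 1 to 20 rows; each row is the pose to reach, as a shift and turn from the pose commanded when the call began, along the tool's axes at that moment; what a row does not reach only later rows make up. A row lasts 1/12 s, in which the tool goes at most 41.7 mm and 7.16 degrees, less where a joint would pass 70% of its speed; a pose out of reach is approached as far as the arm can. A call with a gripper value outside its range is refused whole. The fingers move at their own pace and stop on an object; the grip force is fixed at half the most. Time passes only in rows, so rows that repeat a pose let the fingers close. It gives the time, the measured TCP pose, the force and the opening at its end, in the units of the state.
- ctrl.get_obs(): the state, without advancing time (a new reading comes with each control period).
- cams.snapshot(name): name is "side" or "top"; returns a dict with "img" (480x640x3 uint8, red, green, blue), "K" (3x3 intrinsics, pixels), "D" ([k1, k2, p1, p2, k3] as OpenCV has them; the pictures are not rectified), "cam_to_world" (4x4, takes a point from camera to world coordinates). Camera axes: x right, y down, z forward; pixel columns grow to the right and rows downward; lengths in m; the calibration is good to about 2 mm. A picture is of the moment at which its call begins. There is no depth.
- order.close_job(): hands the job in, once; it reports no verdict.
The state is a dict: "clock": time; "joint_pos": joint angles; "qvel": joint speeds; "tau": joint torques, N m; "tool_pos": TCP position; "orientation": TCP orientation; "force": force on the tool from outside, world axes, zero at the start; "moment": the same for the moment, N m; "opening": finger opening in m.
Only numpy, scipy, OpenCV 4.12 (cv2) and the standard library are available. Lean on these libraries where they do the work, as an engineer would, in place of code of your own. Each camera call takes 0.05 s, during which the arm holds its last target. There are 200 camera calls.

TASK

Lift the milling cup from its stand by the blue bail handle, tip all four yellow ceramic balls out into the steel tray, and turn the cup upright again. Then set its shaft into the mill's hub, turning the cup until the key slips into the keyway, and push it fully home against the spring until the cup's underside lies on the hub. Finish while still gripping the cup and holding it down there, with the balls left in the tray and the jar, pill bottle and beaker undisturbed.

Things in the scene. Friction and masses are not known exactly. Their poses are not given: they have to be found in the camera images.
- cup: Milling cup: flared metal bowl with a blue bail over its mouth and a keyed shaft below; 0.22-0.32 kg. Origin: centre of the flat underside (54 mm across); z points out of the mouth, x to the key's side, y along the bail. Bowl 42 mm tall, walls 4 mm flaring 38 degrees from the axis, inner floor at z = 5 mm, 46 mm across. Starts upright on the stand, holding the four balls.
- cup_rim (a point): Centre of the cup's mouth, 42 mm above the underside; rim 119 mm across outside. A red stripe inside the bowl and on the rim, on the cup's +x side, marks the side of the key.
- cup_tip (a point): Lower end of the steel shaft, on the cup's axis, 48 mm below the underside. Shaft 18 mm diameter, its last 6 mm tapering to 10 mm; the lowest 20 mm is a plain round pilot without key.
- cup_key (a point): Lower end of the red key on the shaft's +x side, 28 mm below the cup's underside and 12 mm from the axis. The key is 6 mm wide, stands out to 16 mm from the axis and runs from here up to the underside.
- cup_bar (a point): Middle of the bail's straight top bar, on the cup's axis, 80 mm above the underside. The bar runs along the cup's y, is 123 mm long, 12 mm wide (across, along the cup's x) and 14 mm high, flat-sided; its two posts stand on the rim at y = +-58 mm.
- stand: Fixed white round stand, a tube 60 mm across and 60 mm tall on a 90 mm grey foot; the cup's underside rests on its top and the shaft hangs loosely in its 40 mm bore. Origin: centre of its foot, on the table.
- tray: Fixed open square steel tray, 210 x 210 mm outside, 45 mm tall, walls and floor 4 mm. Origin: centre of its underside; x and y along its sides.
- mill: Fixed tablet mill base: white box with blue foot, 170 (x) x 150 (y) x 45 mm, with a dark steel round hub, 64 mm across, rising from its middle to 72 mm above the table. Origin: centre of its underside.
- hub (a point): Centre of the hub's flat top face, the mouth of its bore, 72 mm above the table; z up, x points to the keyway. Bore 20.4 mm diameter, open 60 mm down. With the key off the slot it rests on the hub face, the cup's underside 28 mm above it; fully home, the cup's underside lies on the hub face.
- keyway (a point): Point on the hub's top face at the keyway, 14 mm from the bore's axis on the mill's +x side. The keyway is a 9 mm wide slot from the bore out to 18 mm from the axis, open at the top, running the whole depth. Red marks on the hub face and the box lie on its side.
- plunger (a joint): Brass spring plunger in the bore, m pressed down: 0 = up (its top 38 mm below the hub face), 0.010 = cup fully home. It pushes up with 4.5 N at 0 and 9 N at 0.010; the empty cup's weight alone does not press it home.
- ball1_center (a point): Centre of a yellow ceramic milling ball, 18 mm diameter, 13 g, at first lying in the cup.
- ball2_center (a point): Centre of a yellow ceramic milling ball, 18 mm diameter, 13 g, at first lying in the cup.
- ball3_center (a point): Centre of a yellow ceramic milling ball, 18 mm diameter, 13 g, at first lying in the cup.
- ball4_center (a point): Centre of a yellow ceramic milling ball, 18 mm diameter, 13 g, at first lying in the cup.
- amber_jar: Bystander: amber glass jar, 56 mm across, 85 mm tall; origin at the centre of its underside. Not to be disturbed.
- pill_bottle: Bystander: white pill bottle with green cap, 44 mm across, 80 mm tall; origin at the centre of its underside. Not to be disturbed.
- beaker: Bystander: small blue ceramic beaker, 64 mm across, 75 mm tall; origin at the centre of its underside. Not to be disturbed.
There are look-alikes about, which are no part of the job. Several things have the shape of the mill; the one meant has the colours described above.

How it is judged (in metres and radians):
On the way, in this order (a step that is already met when the one before it is completed fails the run):
1. the held cup has been emptied: all four balls lie in the tray (x of ball1_center in the frame of tray between -0.105 and 0.105 m and y of ball1_center in the frame of tray between -0.105 and 0.105 m and z of ball1_center in the frame of tray between 0 and 0.045 m and x of ball2_center in the frame of tray between -0.105 and 0.105 m and y of ball2_center in the frame of tray between -0.105 and 0.105 m and z of ball2_center in the frame of tray between 0 and 0.045 m and x of ball3_center in the frame of tray between -0.105 and 0.105 m and y of ball3_center in the frame of tray between -0.105 and 0.105 m and z of ball3_center in the frame of tray between 0 and 0.045 m and x of ball4_center in the frame of tray between -0.105 and 0.105 m and y of ball4_center in the frame of tray between -0.105 and 0.105 m and z of ball4_center in the frame of tray between 0 and 0.045 m and contact force between the fingers and cup above 3 N), for 0.2 s.
2. the cup's key has slipped into the keyway of the hub (z of cup in the frame of hub between -0.006 and 0.016 m and horizontal distance between cup and hub below 0.005 m and angle between cup's own z axis and vertical below 0.1 rad and angle between the x axis of cup and the x axis of hub, either way round below 0.25 rad and contact force between the fingers and cup above 3 N), for 0.1 s.
At the end, for the whole second after the job is handed in: The cup is upright (within 0.1 rad) in the hub with its key in the keyway, its underside within 3 mm of the hub face, the spring plunger pressed more than 7 mm, the fingers still gripping it (over 3 N); all four balls lie in the tray below its rim (all of step 1 and z of cup in the frame of hub between -0.006 and 0.003 m and horizontal distance between cup and hub below 0.005 m and angle between cup's own z axis and vertical below 0.1 rad and angle between the x axis of cup and the x axis of hub, either way round below 0.25 rad and value of joint plunger above 0.007 m); the arm keeps its last pose, push and grip.
It fails at once if the amber jar is pushed more than 30 mm or knocked over (distance of amber_jar from where it was at the start of the episode above 0.03 m or angle between amber_jar's own z axis and vertical above 0.5 rad).
It fails at once if the pill bottle is pushed more than 30 mm or knocked over (distance of pill_bottle from where it was at the start of the episode above 0.03 m or angle between pill_bottle's own z axis and vertical above 0.5 rad).
It fails at once if the beaker is pushed more than 30 mm or knocked over (distance of beaker from where it was at the start of the episode above 0.03 m or angle between beaker's own z axis and vertical above 0.5 rad).
It also fails if it takes over 58 s, if anything falls off the work surface, if the arm or the gripper's body presses on something with over 40 N, if the wrist force passes 120 N, or if a joint passes its speed limit or range.

## Working session

There is one attempt and no reset: what is moved stays moved. The work goes in short steps, Python scripts to look and compute and a tool call to move; the robot and the scene stay as the last step left them, time stands still between calls to the robot, and variables do not carry over. Pictures are saved under pics/ and viewed, about 8 in all and at most 12, crops included, and the job is handed in when it is done.

Besides the shell and the picture viewer there is one more tool, called after "Request:" in YAML: its name, and indented under it one key for each argument. jog_arm: Moves the arm, as the interface text tells. Its arguments: {"type":"object","properties":{"motion":{"type":"array"}},"required":["motion"]}

```bash
mkdir -p pics; ls; cat > h.py <<'E'
import numpy as np, cv2
from plant import ctrl, cams, order
def snap(n,f=None):
    s=cams.snapshot(n)
    if f: cv2.imwrite('pics/'+f,s['img'][:,:,::-1])
    return s
def ray(s,u,v):
    p=cv2.undistortPoints(np.array([[[u,v]]],float),np.array(s['K']),np.array(s['D']))[0,0]
    T=np.array(s['cam_to_world']); d=T[:3,:3]@[p[0],p[1],1]; return T[:3,3],d
def onz(s,u,v,z):
    o,d=ray(s,u,v); return o+d*(z-o[2])/d[2]
def proj(s,P):
    T=np.linalg.inv(np.array(s['cam_to_world'])); r=cv2.Rodrigues(T[:3,:3])[0]
    return cv2.projectPoints(np.array(P,float).reshape(-1,1,3),r,T[:3,3],np.array(s['K']),np.array(s['D']))[0][:,0]
E
python3 - <<'E'
from h import *
a=snap('top','top0.png');b=snap('side','side0.png')
for s in(a,b):print(np.round(s['cam_to_world'],3).tolist(),np.round(s['K'],1).tolist())
print(ctrl.get_obs())
E
```

```text
pics
[[0.027, -0.98, 0.198, 0.37], [-1.0, -0.028, -0.006, 0.191], [0.011, -0.198, -0.98, 1.427], [0.0, 0.0, 0.0, 1.0]] [[550.4, 0.0, 311.9], [0.0, 550.4, 243.0], [0.0, 0.0, 1.0]]
[[-0.998, -0.032, 0.045, 0.563], [-0.053, 0.77, -0.636, 0.964], [-0.014, -0.637, -0.771, 1.071], [0.0, 0.0, 0.0, 1.0]] [[579.5, 0.0, 316.3], [0.0, 579.5, 245.2], [0.0, 0.0, 1.0]]
{'clock': 0.1, 'joint_pos': array([ 9.26524152e+01,  2.05878151e+01,  6.40180275e-01, -1.69942776e-02,
       -7.01346220e+01, -1.65086163e+01]), 'qvel': array([-0.06511431, -0.19237748,  0.14590505,  0.10468428, -0.07673418,
       -0.00767493]), 'tau': array([-1.73703407e-03, -5.84163666e+01,  2.93747824e+01,  7.01544374e+00,
        1.00922061e-02, -5.87256682e-05]), 'tool_pos': array([0.16156092, 0.65496628, 0.23672201]), 'orientation': array([ 1.79916594e+02, -8.05810176e-03, -1.38619816e+01]), 'force': array([0.70004811, 0.24710828, 0.86861502]), 'moment': array([0.00283557, 0.04386844, 0.03349912]), 'opening': 0.0878013062342566}
```

View pics/top0.png

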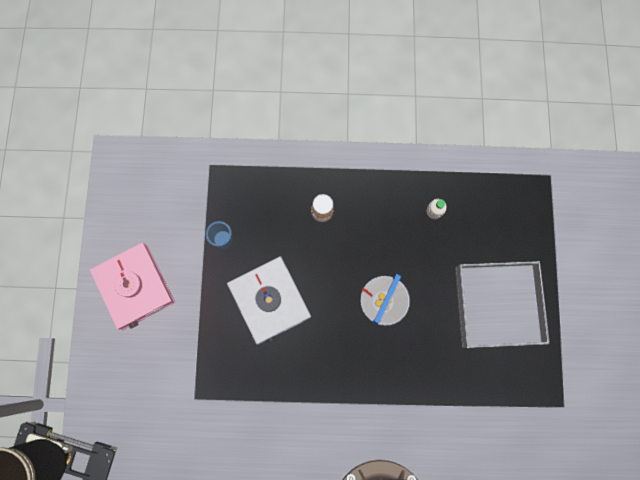

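View pics/side0.png

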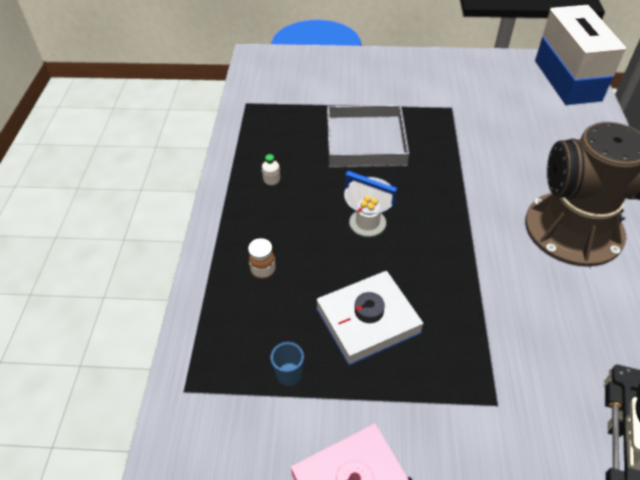

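Candidates: white mill at top (269,299), with a pink look-alike at (130,285). The cup is at (385,300) with a blue bail and a red stripe at (367,292), and the tray is at (503,305). The blue box in the side view (580,55) is clutter. I choose the white mill, and will measure and check it in a crop.

```bash
cat > m.py <<'E'
from h import *
s=cams.snapshot('top');t=cams.snapshot('side')
def mask(s,lo,hi,box):
    hsv=cv2.cvtColor(s['img'],cv2.COLOR_RGB2HSV);m=cv2.inRange(hsv,lo,hi)
    k=np.zeros_like(m);x0,y0,x1,y1=box;k[y0:y1,x0:x1]=m[y0:y1,x0:x1];return k
def rect(m):
    p=np.argwhere(m)[:,::-1].astype(np.float32);return cv2.minAreaRect(p),p.mean(0),len(p)
def ends(r):
    b=cv2.boxPoints(r);d=[np.linalg.norm(b[0]-b[1]),np.linalg.norm(b[1]-b[2])]
    return ((b[0]+b[3])/2,(b[1]+b[2])/2) if d[0]>d[1] else ((b[0]+b[1])/2,(b[2]+b[3])/2)
R=lambda a:np.round(a,4)
r,c,n=rect(mask(s,(100,120,80),(125,255,255),(350,260,420,340)))
e=ends(r);P=[onz(s,*q,.147) for q in e];d=P[1]-P[0]
print('bar top',c,n,R(onz(s,*c,.147)),R(P),'len',R(np.linalg.norm(d)),'ang',np.degrees(np.arctan2(d[1],d[0])))
r,c,n=rect(mask(t,(100,120,80),(125,255,255),(335,160,405,200)))
# triangulate
o1,d1=ray(s,*rect(mask(s,(100,120,80),(125,255,255),(350,260,420,340)))[1]);o2,d2=ray(t,*c)
k=np.linalg.lstsq(np.c_[d1,-d2],o2-o1,rcond=None)[0];print('bar tri',R(o1+k[0]*d1),R(o2+k[1]*d2))
for nm,b,z in(('stripe',(355,280,375,305),.102),('boxmark',(250,268,262,286),.045),('hubmark',(258,285,272,293),.072)):
    m=mask(s,(0,120,80),(8,255,255),b)|mask(s,(172,120,80),(180,255,255),b)
    r,c,n=rect(m);print(nm,c,n,R(onz(s,*c,z)),[R(onz(s,*q,z)[:2]) for q in ends(r)])
# white box
m=mask(s,(0,0,170),(180,50,255),(215,250,320,350));m=cv2.morphologyEx(m,cv2.MORPH_CLOSE,np.ones((25,25)))
r,c,n=rect(m);B=np.array([onz(s,*q,.045) for q in cv2.boxPoints(r)]);print('mill',R(B[:,:2].tolist()),R(B.mean(0)),[R(np.linalg.norm(B[i]-B[i-1])) for i in(0,1)],[np.degrees(np.arctan2(*(B[i]-B[i-1])[[1,0]])) for i in(0,1)])
m=mask(s,(0,0,30),(180,255,115),(245,280,292,318));
cs=max(cv2.findContours(m,0,1)[0],key=cv2.contourArea);print('hub ell',cv2.fitEllipse(cs),R(onz(s,*cv2.fitEllipse(cs)[0],.072)))
cs=cv2.fitEllipse(cs)
for nm,cn in (('tray',[(460,264),(540,262),(548,346),(465,348)]),):
    C=np.array([onz(s,*q,.045) for q in cn]);print(nm,R(C.tolist()),R(C.mean(0)))
for nm,q,z in(('jar',(322,202),.085),('pill',(440,204),.08),('beaker',(219,234),.075)):print(nm,R(onz(s,*q,z)))
a=cv2.resize(s['img'][245:355,215:320],None,fx=4,fy=4,interpolation=2);b=cv2.resize(s['img'][245:355,340:420],None,fx=4,fy=4,interpolation=2)
cv2.imwrite('pics/crop1.png',np.hstack([a,b])[:,:,::-1])
E
python3 m.py
```

```text
bar top [387.3168  297.85876] 262 [0.5026 0.0041 0.147 ] [[ 0.4426  0.0302  0.147 ]
 [ 0.559  -0.0223  0.147 ]] len 0.1277 ang -24.272405454797074
bar tri [0.5034 0.003  0.1396] [0.5059 0.0025 0.1399]
stripe [366.24 291.28] 25 [0.5219 0.0487 0.102 ] [array([0.5286, 0.0596]), array([0.5146, 0.0362])]
boxmark [258.22223 279.     ] 9 [0.5519 0.3161 0.045 ] [array([0.5622, 0.3217]), array([0.5422, 0.3107])]
hubmark [263.  289.2] 10 [0.5234 0.3007 0.072 ] [array([0.5263, 0.3008]), array([0.5189, 0.3005])]
mill [[0.5399 0.396 ]
 [0.6125 0.2633]
 [0.4616 0.1822]
 [0.3918 0.313 ]] [0.5015 0.2886 0.045 ] [np.float64(0.1698), np.float64(0.1513)] [np.float64(29.278912361308834), np.float64(-61.32300438995021)]
hub ell ((267.9624328613281, 299.4975280761719), (20.99097442626953, 21.668643951416016), 15.185094833374023) [0.4983 0.2874 0.072 ]
tray [[ 0.6048 -0.1978  0.045 ]
 [ 0.6157 -0.4074  0.045 ]
 [ 0.4019 -0.4172  0.045 ]
 [ 0.393  -0.2055  0.045 ]] [ 0.5038 -0.307   0.045 ]
jar [0.747  0.1604 0.085 ]
pill [ 0.7525 -0.1406  0.08  ]
beaker [0.6589 0.4172 0.075 ]
```

View pics/crop1.png

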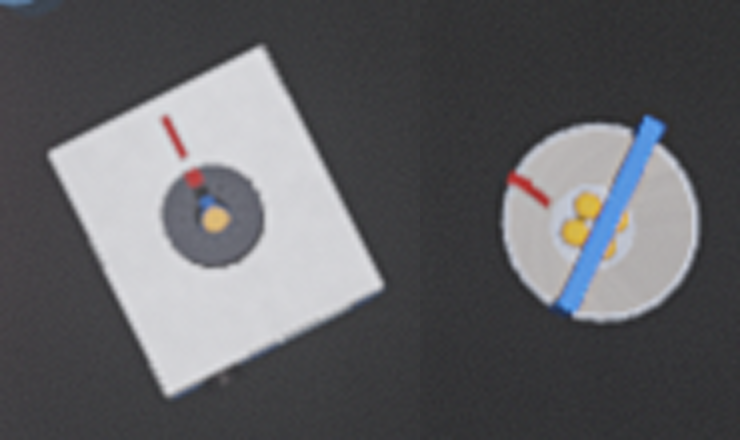

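The crop shows the white mill (dark hub, red marks at crop (175,137) and (193,178), blue foot) and the cup with four balls; the keyway direction is about 29°. The cup is at about (0.503, 0.004), with its key at about 66° and the bail at 156°/-24°.

The tool always points down, so I'll grip the bail off-centre and pivot the cup in the jaws against the tray wall. Then I'll re-seat it on the stand and regrip it at the centre.

Request:
jog_arm:
  motion:
    - {"offset":[456,545,0],"roll":0.182,"hand":60}
    - {"offset":[456,545,0],"roll":0.182,"hand":60}
    - {"offset":[456,545,0],"roll":0.182,"hand":60}
    - {"offset":[456,545,0],"roll":0.182,"hand":60}
    - {"offset":[456,545,0],"roll":0.182,"hand":60}
    - {"offset":[456,545,0],"roll":0.182,"hand":60}
    - {"offset":[456,545,0],"roll":0.182,"hand":60}
    - {"offset":[456,545,0],"roll":0.182,"hand":60}
    - {"offset":[456,545,0],"roll":0.182,"hand":60}
    - {"offset":[456,545,0],"roll":0.182,"hand":60}
    - {"offset":[456,545,0],"roll":0.182,"hand":60}
    - {"offset":[456,545,0],"roll":0.182,"hand":60}
    - {"offset":[456,545,0],"roll":0.182,"hand":60}
    - {"offset":[456,545,0],"roll":0.182,"hand":60}
    - {"offset":[456,545,0],"roll":0.182,"hand":60}
    - {"offset":[456,545,0],"roll":0.182,"hand":60}
    - {"offset":[456,545,0],"roll":0.182,"hand":60}
    - {"offset":[456,545,0],"roll":0.182,"hand":60}
    - {"offset":[456,545,0],"roll":0.182,"hand":60}
    - {"offset":[456,545,0],"roll":0.182,"hand":60}

```text
clock: 1.87
tool_pos: [0.4737, 0.0166, 0.2373]
orientation: [180.0, 0.0, -24.4]
force: [-1.0, 0.4, -0.8]
opening: 0.0599
```

Request:
jog_arm:
  motion:
    - {"offset":[0,0,30],"roll":0,"hand":60}
    - {"offset":[0,0,60],"roll":0,"hand":60}
    - {"offset":[0,0,85],"roll":0,"hand":60}
    - {"offset":[0,0,97],"roll":0,"hand":60}
    - {"offset":[0,0,105],"roll":0,"hand":60}
    - {"offset":[0,0,105],"roll":0,"hand":60}
    - {"offset":[0,0,105],"roll":0,"hand":0}
    - {"offset":[0,0,105],"roll":0,"hand":0}
    - {"offset":[0,0,105],"roll":0,"hand":0}
    - {"offset":[0,0,105],"roll":0,"hand":0}
    - {"offset":[0,0,105],"roll":0,"hand":0}
    - {"offset":[0,0,105],"roll":0,"hand":0}
    - {"offset":[0,0,105],"roll":0,"hand":0}
    - {"offset":[0,0,105],"roll":0,"hand":0}

```text
clock: 3.03
tool_pos: [0.474, 0.017, 0.1327]
orientation: [-180.0, -0.0, -24.3]
force: [0.5, 0.9, 0.1]
opening: 0.012
```

Request:
jog_arm:
  motion:
    - {"offset":[0,0,-3],"roll":0,"hand":0}
    - {"offset":[0,0,-8],"roll":0,"hand":0}
    - {"offset":[0,0,-15],"roll":0,"hand":0}
    - {"offset":[0,0,-22],"roll":0,"hand":0}
    - {"offset":[0,0,-29],"roll":0,"hand":0}
    - {"offset":[0,0,-36],"roll":0,"hand":0}
    - {"offset":[0,0,-43],"roll":0,"hand":0}
    - {"offset":[0,0,-50],"roll":0,"hand":0}
    - {"offset":[0,0,-57],"roll":0,"hand":0}
    - {"offset":[0,0,-64],"roll":0,"hand":0}
    - {"offset":[0,0,-70],"roll":0,"hand":0}
    - {"offset":[0,0,-75],"roll":0,"hand":0}
    - {"offset":[0,0,-75],"roll":0,"hand":0}

```text
clock: 4.12
tool_pos: [0.4744, 0.0172, 0.2088]
orientation: [-179.9, -0.1, -24.3]
force: [0.3, 0.6, -3.5]
opening: 0.0116
```

```bash
python3 - <<'E'
from h import *
a=snap('top');b=snap('side')
q=lambda s,P:proj(s,[P])[0].astype(int)
def crop(s,P):
    u,v=q(s,P);u=max(70,min(570,u));v=max(75,min(405,v));return cv2.resize(s['img'][v-75:v+75,u-70:u+70],None,fx=2.8,fy=2.8,interpolation=2)
P=[.5,0,.15]
cv2.imwrite('pics/lift.png',np.hstack([crop(a,P),crop(b,P)])[:,:,::-1])
o=ctrl.get_obs();print(o['force'],o['moment'],o['tool_pos'],o['opening'])
# tray rim corners in side view
E
```

```text
[ 0.02903491 -0.17582112 -2.76577426] [0.0327537  0.12141169 0.0092515 ] [0.47381333 0.01703577 0.20754695] 0.011566466828686457
```

View pics/lift.png

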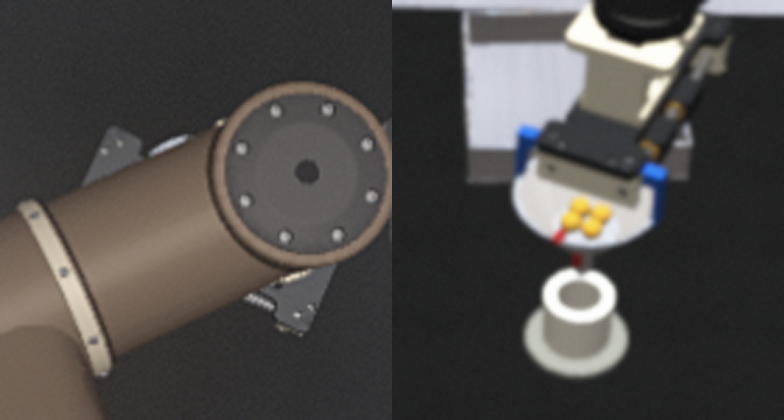

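Gripped and level at about (0.474, 0.017), four balls inside (side crop around (588,215)), and the shaft is clear of the stand. Now I turn the bail along world -Y and place the shaft just outside the tray's near wall.

Request:
jog_arm:
  motion:
    - {"offset":[2,3,0],"roll":0.03,"hand":0}
    - {"offset":[6,9,0],"roll":0.08,"hand":0}
    - {"offset":[12,17,0],"roll":0.14,"hand":0}
    - {"offset":[18,26,0],"roll":0.21,"hand":0}
    - {"offset":[24,35,0],"roll":0.28,"hand":0}
    - {"offset":[30,44,0],"roll":0.35,"hand":0}
    - {"offset":[36,53,0],"roll":0.42,"hand":0}
    - {"offset":[42,61,0],"roll":0.49,"hand":0}
    - {"offset":[48,70,0],"roll":0.56,"hand":0}
    - {"offset":[54,79,0],"roll":0.63,"hand":0}
    - {"offset":[60,87,0],"roll":0.7,"hand":0}
    - {"offset":[66,96,0],"roll":0.77,"hand":0}
    - {"offset":[72,105,0],"roll":0.84,"hand":0}
    - {"offset":[78,113,0],"roll":0.91,"hand":0}
    - {"offset":[84,122,0],"roll":0.98,"hand":0}
    - {"offset":[89,129,0],"roll":1.04,"hand":0}
    - {"offset":[94,136,0],"roll":1.1,"hand":0}
    - {"offset":[98,142,0],"roll":1.147,"hand":0}
    - {"offset":[98,142,0],"roll":1.147,"hand":0}

```text
clock: 5.8
tool_pos: [0.5046, -0.1539, 0.2068]
orientation: [179.9, -0.0, -90.3]
force: [0.5, -0.7, -3.2]
opening: 0.0117
```

Request:
jog_arm:
  motion:
    - {"offset":[0,0,4],"roll":0,"hand":0}
    - {"offset":[0,0,12],"roll":0,"hand":0}
    - {"offset":[0,0,20],"roll":0,"hand":0}
    - {"offset":[0,0,28],"roll":0,"hand":0}
    - {"offset":[0,0,36],"roll":0,"hand":0}
    - {"offset":[0,0,44],"roll":0,"hand":0}
    - {"offset":[0,0,52],"roll":0,"hand":0}
    - {"offset":[0,0,58],"roll":0,"hand":0}
    - {"offset":[0,0,60],"roll":0,"hand":0}
    - {"offset":[0,0,60],"roll":0,"hand":0}

```text
clock: 6.63
tool_pos: [0.5045, -0.1527, 0.1468]
orientation: [179.9, -0.0, -90.0]
force: [-1.3, -0.6, -2.7]
opening: 0.0118
```

```bash
python3 - <<'E'
from h import *
b=snap('side')
u,v=proj(b,[[.5,-.2,.1]])[0].astype(int);print(u,v)
v=max(v,90);cv2.imwrite('pics/wall.png',cv2.resize(b['img'][v-90:v+90,u-110:u+110],None,fx=3.3,fy=3.3,interpolation=2)[:,:,::-1])
o=ctrl.get_obs();print(o['force'],o['tool_pos'],o['orientation'])
E
```

```text
370 137
[ 0.35699519 -0.79842251 -3.86714932] [ 0.5048506  -0.15278024  0.14741225] [ 1.79981629e+02 -9.59684974e-03 -8.99929235e+01]
```

View pics/wall.png

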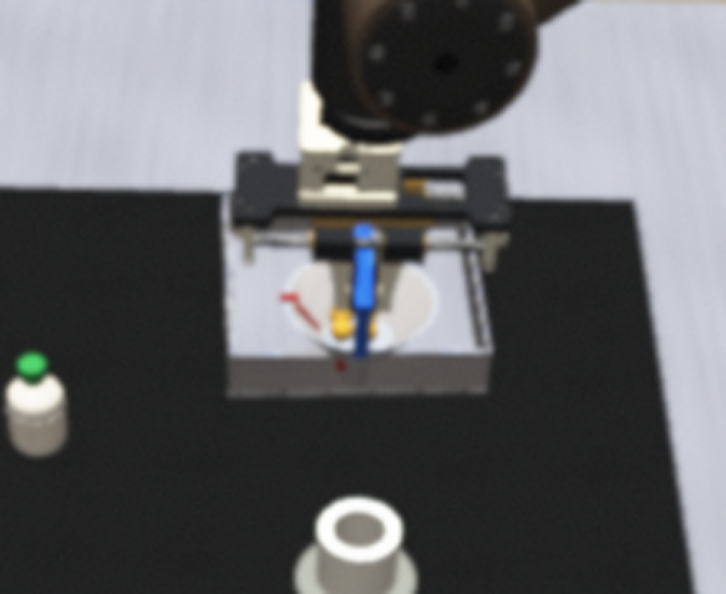

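The cup hangs over the near wall with the shaft just outside it (crop ~(345,370)), and all is clear. I start the pivot arc to about 40°.

Request:
jog_arm:
  motion:
    - {"offset":[4,0,0],"roll":0,"hand":0}
    - {"offset":[8,0,0],"roll":0,"hand":0}
    - {"offset":[18,0,-3],"roll":0,"hand":0}
    - {"offset":[28,0,-5],"roll":0,"hand":0}
    - {"offset":[38,0,-7],"roll":0,"hand":0}
    - {"offset":[48,0,-7],"roll":0,"hand":0}
    - {"offset":[58,0,-7],"roll":0,"hand":0}
    - {"offset":[68,0,-6],"roll":0,"hand":0}
    - {"offset":[78,0,-4],"roll":0,"hand":0}
    - {"offset":[88,0,-1],"roll":0,"hand":0}
    - {"offset":[88,0,-1],"roll":0,"hand":0}

```text
clock: 7.6
tool_pos: [0.5046, -0.2425, 0.1479]
orientation: [180.0, -0.0, -90.1]
force: [1.0, 0.8, -1.1]
opening: 0.0115
```

```bash
python3 - <<'E'
from h import *
b=snap('side');a=snap('top')
u,v=370,137
x=cv2.resize(b['img'][v-75:v+75,u-70:u+70],None,fx=2.8,fy=2.8,interpolation=2)
u,v=proj(a,[[.5,-.28,.1]])[0].astype(int)
y=cv2.resize(a['img'][v-75:v+75,u-70:u+70],None,fx=2.8,fy=2.8,interpolation=2)
cv2.imwrite('pics/tilt1.png',np.hstack([x,y])[:,:,::-1])
o=ctrl.get_obs();print(o['force'],o['tool_pos'],o['opening'])
E
```

```text
[-0.03019909  0.32555215 -2.97677061] [ 0.50438999 -0.2413714   0.14799992] 0.01151142180184878
```

View pics/tilt1.png

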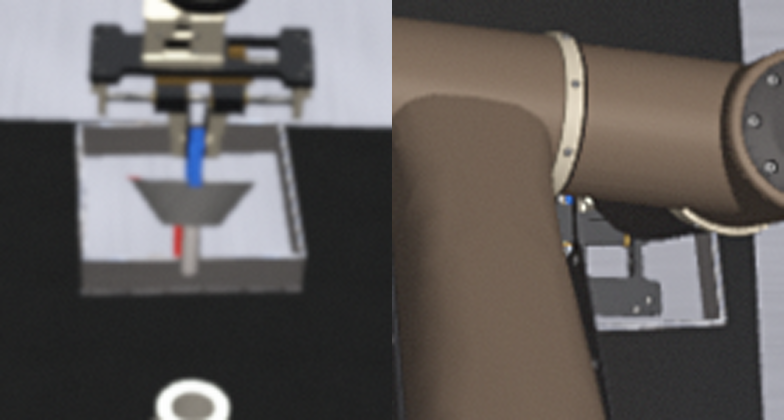

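The pivot works: the cup has tipped about 40° with the shaft on the wall edge. Continuing to about 80°.

Request:
jog_arm:
  motion:
    - {"offset":[9,0,4],"roll":0,"hand":0}
    - {"offset":[18,0,8],"roll":0,"hand":0}
    - {"offset":[27,0,14],"roll":0,"hand":0}
    - {"offset":[35,0,20],"roll":0,"hand":0}
    - {"offset":[43,0,27],"roll":0,"hand":0}
    - {"offset":[50,0,34],"roll":0,"hand":0}
    - {"offset":[56,0,42],"roll":0,"hand":0}
    - {"offset":[60,0,47],"roll":0,"hand":0}
    - {"offset":[60,0,47],"roll":0,"hand":0}
    - {"offset":[60,0,47],"roll":0,"hand":0}
    - {"offset":[60,0,47],"roll":0,"hand":0}
    - {"offset":[60,0,47],"roll":0,"hand":0}

```text
clock: 8.7
tool_pos: [0.5045, -0.3003, 0.1012]
orientation: [180.0, 0.0, -90.0]
force: [-1.1, -0.6, -3.3]
opening: 0.0118
```

```bash
python3 - <<'E'
from h import *
b=snap('side')
u,v=370,137
x=cv2.resize(b['img'][v-75:v+75,u-90:u+90],None,fx=3.6,fy=3.6,interpolation=2)
cv2.imwrite('pics/tilt2.png',x[:,:,::-1])
o=ctrl.get_obs();print(o['force'],o['tool_pos'],o['opening'])
E
```

```text
[ 0.26026746 -0.35658502 -3.4772505 ] [ 0.50463365 -0.30027214  0.1013569 ] 0.011894775847635047
```

View pics/tilt2.png

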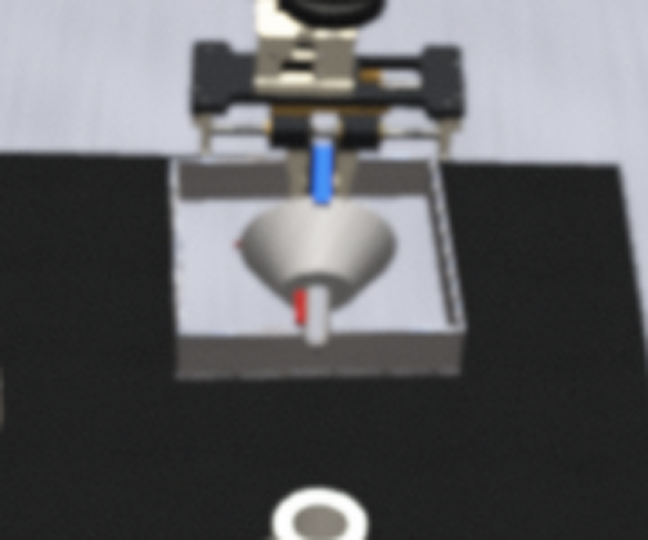

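Request:
jog_arm:
  motion:
    - {"offset":[0,0,-8],"roll":0,"hand":0}
    - {"offset":[0,0,-20],"roll":0.06,"hand":0}
    - {"offset":[0,0,-30],"roll":0.12,"hand":0}
    - {"offset":[0,0,-40],"roll":0,"hand":0}
    - {"offset":[0,0,-50],"roll":-0.12,"hand":0}
    - {"offset":[0,0,-60],"roll":0,"hand":0}
    - {"offset":[0,0,-80],"roll":0,"hand":0}
    - {"offset":[0,0,-100],"roll":0,"hand":0}
    - {"offset":[0,0,-110],"roll":0,"hand":0}
    - {"offset":[0,0,-110],"roll":0,"hand":0}
    - {"offset":[0,0,-110],"roll":0,"hand":0}

```text
clock: 9.67
tool_pos: [0.5049, -0.3004, 0.2118]
orientation: [-179.9, 0.0, -90.0]
force: [0.1, -0.2, -4.0]
opening: 0.0118
```

```bash
python3 - <<'E'
from h import *
b=snap('side');a=snap('top')
for n,s in(('side',b),('top',a)):
    m=cv2.inRange(cv2.cvtColor(s['img'],cv2.COLOR_RGB2HSV),(18,120,120),(35,255,255))
    k,_,st,c=cv2.connectedComponentsWithStats(m)
    for i in range(1,k):
        if st[i,4]>6: print(n,st[i],c[i].round(1),np.round(onz(s,*c[i],.013),3))
u,v=370,115
x=cv2.resize(b['img'][v-115:v+85,u-120:u+120],None,fx=3,fy=3,interpolation=2)
cv2.imwrite('pics/tilt3.png',x[:,:,::-1])
o=ctrl.get_obs();print(o['force'],o['tool_pos'],o['opening'])
E
```

```text
side [382 123   4   4  15] [383.6 124.6] [ 0.456 -0.363  0.013]
side [381 133   5   4  16] [383.  134.5] [ 0.459 -0.319  0.013]
side [357 136   5   5  21] [359. 138.] [ 0.526 -0.302  0.013]
top [552 308   2   7  12] [552.4 311. ] [ 0.493 -0.448  0.013]
[ 0.2413082   0.07412872 -3.40818732] [ 0.50408155 -0.30029479  0.21032834] 0.011987920469736311
```

View pics/tilt3.png

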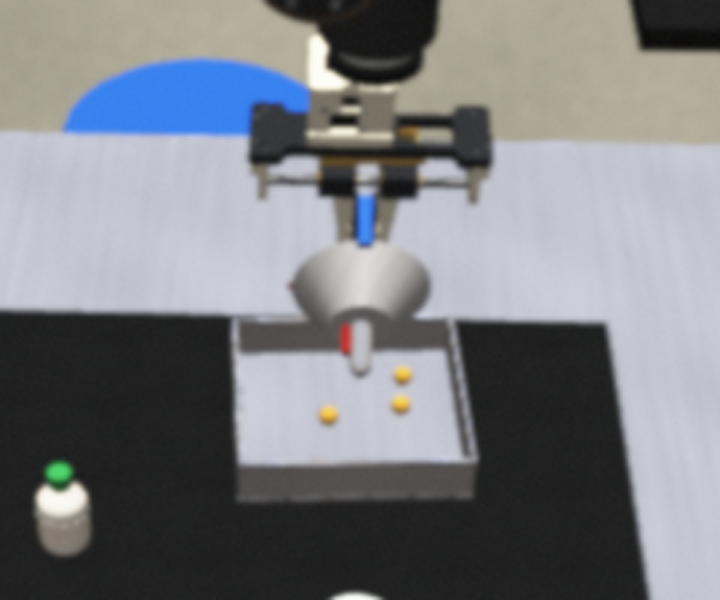

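Three balls are visible in the tray (crop (402,374), (400,404), (328,413)); the fourth may be hidden behind the bowl. I move back 55 mm, still above the tray, to see.

Request:
jog_arm:
  motion:
    - {"offset":[-15,0,0],"roll":0,"hand":0}
    - {"offset":[-35,0,0],"roll":0,"hand":0}
    - {"offset":[-50,0,0],"roll":0,"hand":0}
    - {"offset":[-55,0,0],"roll":0,"hand":0}
    - {"offset":[-55,0,0],"roll":0,"hand":0}

```text
clock: 10.18
tool_pos: [0.5044, -0.2447, 0.2106]
orientation: [179.9, 0.0, -89.9]
force: [0.9, 0.0, -3.3]
opening: 0.0118
```

```bash
cat > balls.py <<'E'
from h import *
b=snap('side');a=snap('top')
for n,s in(('side',b),('top',a)):
    m=cv2.inRange(cv2.cvtColor(s['img'],cv2.COLOR_RGB2HSV),(18,100,100),(35,255,255))
    k,_,st,c=cv2.connectedComponentsWithStats(m)
    for i in range(1,k):
        if st[i,4]>3: print(n,st[i],c[i].round(1),np.round(onz(s,*c[i],.013),3))
o=ctrl.get_obs();print(o['clock'],o['force'],o['tool_pos'],o['orientation'],o['opening'])
E
python3 balls.py
```

```text
side [383  55   6   4  18] [385.6  56.7] [ 0.442 -0.709  0.013]
side [382 122   5   6  20] [383.8 124.7] [ 0.455 -0.363  0.013]
side [381 132   5   5  20] [383.  134.1] [ 0.458 -0.321  0.013]
side [357 136   5   5  21] [359. 138.] [ 0.526 -0.302  0.013]
top [267 298   5   4  18] [268.8 299.5] [0.504 0.29  0.013]
top [526 309   2   5   8] [526.4 311. ] [ 0.491 -0.378  0.013]
top [504 321   3   3   7] [504.7 321.9] [ 0.462 -0.32   0.013]
top [520 322   6   4  19] [522.3 323.8] [ 0.458 -0.366  0.013]
10.2833 [ 0.04626012 -0.05202528 -3.15261852] [ 0.50467873 -0.24584455  0.21097619] [ 1.79940098e+02 -2.05453701e-04 -8.99617595e+01] 0.011871471887221196
```

Request:
jog_arm:
  motion:
    - {"offset":[0,-20,0],"roll":0,"hand":0}
    - {"offset":[0,-50,0],"roll":0,"hand":0}
    - {"offset":[0,-60,0],"roll":0,"hand":0}
    - {"offset":[0,-60,0],"roll":0,"hand":0}
    - {"offset":[0,-60,0],"roll":0,"hand":0}

```text
clock: 10.7
tool_pos: [0.5647, -0.2463, 0.2104]
orientation: [179.9, 0.0, -90.0]
force: [-0.3, -0.4, -2.4]
opening: 0.0119
```

```bash
python3 balls.py; python3 - <<'E'
from h import *
b=snap('side');a=snap('top')
x=cv2.resize(b['img'][35:185,295:435],None,fx=2.8,fy=2.8,interpolation=2)
y=cv2.resize(a['img'][235:385,430:570],None,fx=2.8,fy=2.8,interpolation=2)
cv2.imwrite('pics/t4.png',np.hstack([x,y])[:,:,::-1])
E
```

```text
side [358  55   6   4  16] [360.7  56.1] [ 0.523 -0.71   0.013]
side [382 123   5   5  20] [383.8 124.8] [ 0.456 -0.362  0.013]
side [381 132   5   5  21] [383.1 134.2] [ 0.458 -0.321  0.013]
side [357 136   5   5  21] [359. 138.] [ 0.526 -0.302  0.013]
side [342 144   5   5  21] [344. 146.] [ 0.567 -0.266  0.013]
top [515 270   3   3   6] [516.  271.2] [ 0.595 -0.355  0.013]
top [525 278   2   6  12] [525.5 280.5] [ 0.571 -0.38   0.013]
top [267 298   5   4  18] [268.8 299.5] [0.504 0.29  0.013]
top [519 322   7   7  35] [522. 325.] [ 0.455 -0.365  0.013]
10.8 [-0.91356079  0.99231911 -2.31468367] [ 0.56399122 -0.24616988  0.21102489] [ 1.79927819e+02  1.09441202e-02 -9.00383067e+01] 0.011879067473490984
```

View pics/t4.png

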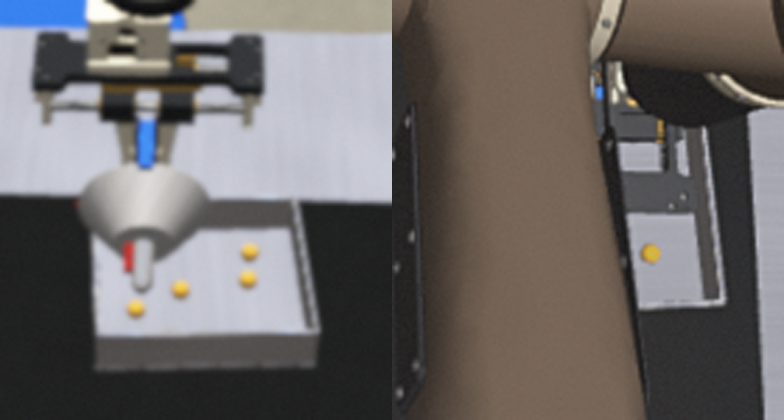

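All four balls are in the tray: (0.456,-0.362), (0.458,-0.321), (0.526,-0.302) and (0.567,-0.266) by side-view mask. The cup is still held. Next I push the shaft tip against the stand's tube to swing the cup upright again.

Request:
jog_arm:
  motion:
    - {"offset":[-20,15,0],"roll":0,"hand":0}
    - {"offset":[-40,30,0],"roll":0,"hand":0}
    - {"offset":[-60,45,0],"roll":0,"hand":0}
    - {"offset":[-80,55,0],"roll":0,"hand":0}
    - {"offset":[-90,60,10],"roll":0,"hand":0}
    - {"offset":[-90,60,30],"roll":0,"hand":0}
    - {"offset":[-90,60,50],"roll":0,"hand":0}
    - {"offset":[-90,60,70],"roll":0,"hand":0}
    - {"offset":[-90,60,90],"roll":0,"hand":0}
    - {"offset":[-90,60,103],"roll":0,"hand":0}
    - {"offset":[-90,60,108],"roll":0,"hand":0}
    - {"offset":[-90,60,108],"roll":0,"hand":0}
    - {"offset":[-90,60,108],"roll":0,"hand":0}

```text
clock: 11.98
tool_pos: [0.5051, -0.1559, 0.1043]
orientation: [-180.0, -0.0, -90.0]
force: [0.5, 0.4, -3.1]
opening: 0.0121
```

```bash
python3 - <<'E'
from h import *
b=snap('side')
u,v=proj(b,[[.5,-.08,.06]])[0].astype(int)
x=cv2.resize(b['img'][v-90:v+60,u-90:u+90],None,fx=3.4,fy=3.4,interpolation=2)
cv2.imwrite('pics/t5.png',x[:,:,::-1])
o=ctrl.get_obs();print(o['force'],o['tool_pos'],o['opening'])
E
```

```text
[ 0.36116518 -0.01633432 -2.50103517] [ 0.50544052 -0.1558665   0.10467386] 0.011963426289682898
```

View pics/t5.png

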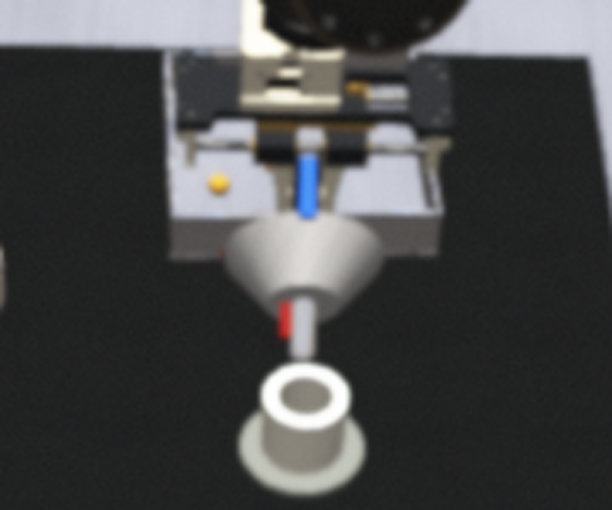

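The cup is tilted, tip at crop (302,355), right before the stand tube and in line with it. I compute the tip height in the plane x=0.505.

```bash
python3 - <<'E'
from h import *
b=snap('side')
u,v=proj(b,[[.5,-.08,.06]])[0].astype(int)
for q in((302,355),(306,398),(305,365)):
    o,d=ray(b,u-90+q[0]/3.4,v-90+q[1]/3.4);P=o+d*(.505-o[0])/d[0] if 0 else None
    # plane through x=.505 is near-parallel to view; use z/y relation
    for z in(.03,.04,.05,.06,.07): print(q,z,(o+d*(z-o[2])/d[2]).round(4))
E
```

```text
(302, 355) 0.03 [ 0.5029 -0.0618  0.03  ]
(302, 355) 0.04 [ 0.5035 -0.0519  0.04  ]
(302, 355) 0.05 [ 0.5041 -0.0421  0.05  ]
(302, 355) 0.06 [ 0.5046 -0.0322  0.06  ]
(302, 355) 0.07 [ 0.5052 -0.0224  0.07  ]
(306, 398) 0.03 [ 0.5002 -0.0185  0.03  ]
(306, 398) 0.04 [ 0.5008 -0.009   0.04  ]
(306, 398) 0.05 [5.014e-01 4.000e-04 5.000e-02]
(306, 398) 0.06 [0.502  0.0098 0.06  ]
(306, 398) 0.07 [0.5026 0.0193 0.07  ]
(305, 365) 0.03 [ 0.5008 -0.0516  0.03  ]
(305, 365) 0.04 [ 0.5014 -0.0419  0.04  ]
(305, 365) 0.05 [ 0.502  -0.0321  0.05  ]
(305, 365) 0.06 [ 0.5025 -0.0224  0.06  ]
(305, 365) 0.07 [ 0.5031 -0.0126  0.07  ]
```

Request:
jog_arm:
  motion:
    - {"offset":[0,2,6],"roll":0,"hand":0}
    - {"offset":[-8,2,6],"roll":0,"hand":0}
    - {"offset":[-15,2,5],"roll":0,"hand":0}
    - {"offset":[-19,2,-2],"roll":0,"hand":0}
    - {"offset":[-23,2,-9],"roll":0,"hand":0}
    - {"offset":[-29,2,-18],"roll":0,"hand":0}
    - {"offset":[-36,2,-26],"roll":0,"hand":0}
    - {"offset":[-44,2,-33],"roll":0,"hand":0}
    - {"offset":[-53,2,-39],"roll":0,"hand":0}
    - {"offset":[-62,2,-43],"roll":0,"hand":0}
    - {"offset":[-72,2,-48],"roll":0,"hand":0}
    - {"offset":[-82,2,-52],"roll":0,"hand":0}
    - {"offset":[-92,2,-55],"roll":0,"hand":0}
    - {"offset":[-92,2,-55],"roll":0,"hand":0}

```text
clock: 13.25
tool_pos: [0.5031, -0.0619, 0.1593]
orientation: [-179.9, 0.0, -89.9]
force: [-0.4, -2.7, -2.3]
opening: 0.0116
```

```bash
python3 - <<'E'
from h import *
b=snap('side')
u,v=proj(b,[[.5,-.03,.08]])[0].astype(int)
x=cv2.resize(b['img'][v-75:v+75,u-90:u+90],None,fx=3.4,fy=3.4,interpolation=2)
cv2.imwrite('pics/t6.png',x[:,:,::-1])
o=ctrl.get_obs();print(u,v,o['force'],o['tool_pos'],o['opening'])
E
```

```text
370 190 [ 0.25791929 -1.32893599 -2.20200334] [ 0.50288604 -0.06238742  0.15879271] 0.011777832393345273
```

View pics/t6.png

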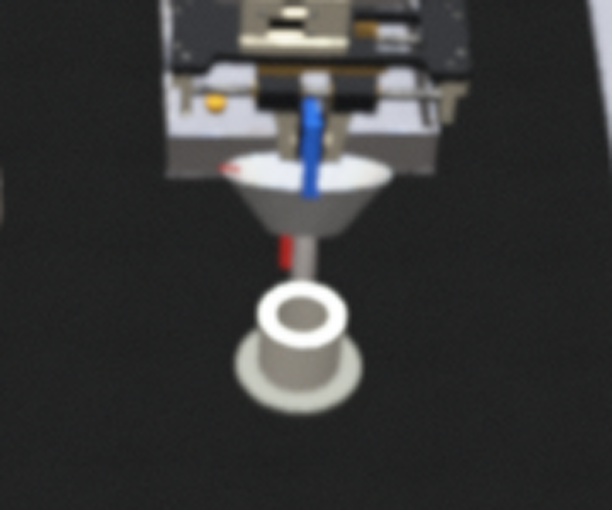

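It works: the cup is back to about 30°, tip against the tube. Finish the arc, lift, move over the bore.

Request:
jog_arm:
  motion:
    - {"offset":[-10,0,-2],"roll":0,"hand":0}
    - {"offset":[-20,0,-4],"roll":0,"hand":0}
    - {"offset":[-30,0,-5],"roll":0,"hand":0}
    - {"offset":[-40,0,-5],"roll":0,"hand":0}
    - {"offset":[-50,0,-3],"roll":0,"hand":0}
    - {"offset":[-60,0,-2],"roll":0,"hand":0}
    - {"offset":[-62,0,-2],"roll":0,"hand":0}
    - {"offset":[-62,0,-2],"roll":0,"hand":0}
    - {"offset":[-56,0,-10],"roll":0,"hand":0}
    - {"offset":[-54,0,-30],"roll":0,"hand":0}
    - {"offset":[-54,0,-50],"roll":0,"hand":0}
    - {"offset":[-54,0,-65],"roll":0,"hand":0}
    - {"offset":[-54,0,-65],"roll":0,"hand":0}

```text
clock: 14.38
tool_pos: [0.5051, -0.0097, 0.2277]
orientation: [-179.6, 0.1, -90.0]
force: [0.8, -0.2, -1.1]
opening: 0.0119
```

```bash
cat > tip.py <<'E'
from h import *
b=snap('side');o=ctrl.get_obs();print(o['clock'],o['force'],o['tool_pos'])
hsv=cv2.cvtColor(b['img'],cv2.COLOR_RGB2HSV)
red=cv2.inRange(hsv,(0,120,70),(8,255,255))|cv2.inRange(hsv,(172,120,70),(180,255,255))
k,_,st,c=cv2.connectedComponentsWithStats(red)
for i in range(1,k):
    if st[i,4]>3:print('red',st[i],c[i].round(1))
X,Y,Z=o['tool_pos']+[0,0,.008]
for th in(-10,0,10,20):
    t=np.radians(th);f=lambda y,z,x=0:[X+x,Y+y*np.cos(t)-z*np.sin(t),Z+y*np.sin(t)+z*np.cos(t)]
    print(th,'key lo',proj(b,[f(-32,-108,.015)])[0].round(1),'key hi',proj(b,[f(-32,-82,.015)])[0].round(1),'stripe',proj(b,[f(-32,-38,.058)])[0].round(1))
for z in (.06,):
    print('stand', proj(b,[[.502,.006,.06]])[0])
w=cv2.inRange(hsv,(0,0,225),(180,30,255));w[:200]=0
ys,xs=np.nonzero(w[:, 330:410]);print('white',len(xs),xs.min()+330,xs.max()+330,ys.min(),ys.max()) if len(xs) else 0
E
python3 tip.py
```

```text
14.4333 [-0.09701695  0.52597565 -3.71598781] [ 0.50416134 -0.00965197  0.22574287]
red [345 146   4   1   4] [346.5 146. ]
red [363 168   3   4  10] [363.8 169.5]
red [356 305   6   6  26] [358.3 307.7]
red [340 319   9   4   9] [344.  320.6]
red [350 474   9   6  42] [354.2 477. ]
-10 key lo [338.2 377.2] key hi [339.9 326.8] stripe [345.7 137.9]
0 key lo [334.6 487.4] key hi [336.4 431.9] stripe [342.5 237.7]
10 key lo [330.4 614.2] key hi [332.6 549. ] stripe [339.3 337.1]
20 key lo [325.2 771. ] key hi [328.  688.5] stripe [335.8 441.9]
stand [368.98497124 206.8878149 ]
white 3878 330 409 200 476
```

```bash
sed -i 's/f=lambda y,z,x=0:\[/f=lambda y,z,x=0,y_=0:(lambda y,z:[/; s/+z\*np.cos(t)\]$/+z*np.cos(t)])(y\/1000,z\/1000)/' tip.py; python3 tip.py | head -9; python3 - <<'E'
from h import *
b=snap('side')
x=b['img'][110:250,300:440];cv2.imwrite('pics/t7.png',cv2.resize(x,None,fx=4,fy=4,interpolation=2)[:,:,::-1])
E
```

```text
14.4833 [-0.33299907 -0.28454177 -3.38251379] [ 0.50321302 -0.00973656  0.22424205]
red [345 146   4   2   5] [346.4 146.8]
red [363 169   3   4  10] [364.  170.5]
red [356 305   6   6  26] [358.3 307.7]
red [340 319   9   4   9] [344.  320.6]
red [350 474   9   6  42] [354.2 477. ]
-10 key lo [363.7 165.7] key hi [364.2 158.8] stripe [346.2 146.3]
0 key lo [363.5 173.2] key hi [364.1 165. ] stripe [346.1 150.1]
10 key lo [363.4 180.1] key hi [364.  170.8] stripe [345.9 153.9]
```

View pics/t7.png

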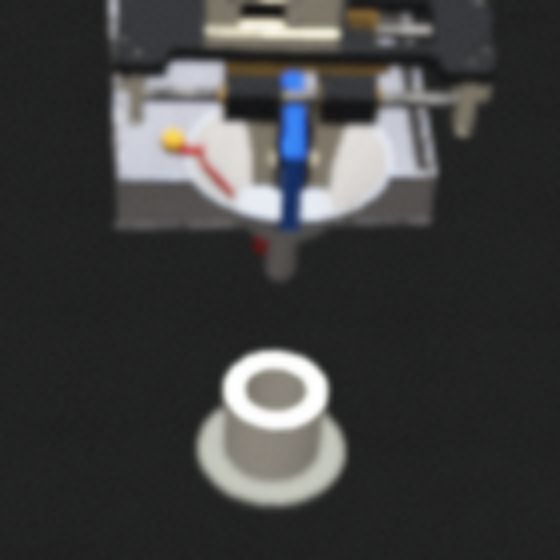

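The crop shows the cup nearly upright (key bottom at row ~172, matching about -3°), empty. The bore centre at crop (276,390) gives the stand at (0.502, 0.0065). Set it down there.

Request:
jog_arm:
  motion:
    - {"offset":[-15,0,0],"roll":0,"hand":0}
    - {"offset":[-35,1,0],"roll":0,"hand":0}
    - {"offset":[-51,1,0],"roll":0,"hand":0}
    - {"offset":[-51,1,0],"roll":0,"hand":0}
    - {"offset":[-51,1,15],"roll":0,"hand":0}
    - {"offset":[-51,1,30],"roll":0,"hand":0}
    - {"offset":[-51,1,45],"roll":0,"hand":0}
    - {"offset":[-51,1,60],"roll":0,"hand":0}
    - {"offset":[-51,1,72],"roll":0,"hand":0}
    - {"offset":[-51,1,80],"roll":0,"hand":0}
    - {"offset":[-51,1,86],"roll":0,"hand":0}
    - {"offset":[-51,1,90],"roll":0,"hand":0}
    - {"offset":[-51,1,93],"roll":0,"hand":0}
    - {"offset":[-51,1,93],"roll":0,"hand":0}
    - {"offset":[-51,1,93],"roll":0,"hand":0}

```text
clock: 15.78
tool_pos: [0.502, 0.0413, 0.1309]
orientation: [-180.0, 0.0, -90.0]
force: [0.1, -0.6, -3.1]
opening: 0.0117
```

```bash
python3 tip.py | head -9
```

```text
15.8333 [-0.12026975  0.53663228 -3.06688224] [0.50216007 0.04138065 0.13104873]
red [343 191   6   3  12] [344.8 192.3]
red [356 305   6   6  26] [358.3 307.7]
red [343 319   6   3   6] [345.5 320. ]
red [350 474   9   6  42] [354.3 477. ]
-10 key lo [362.2 208.4] key hi [362.7 202.4] stripe [345.2 191.4]
0 key lo [362.1 215.9] key hi [362.6 208.6] stripe [345.  195.1]
10 key lo [362.  222.9] key hi [362.5 214.3] stripe [344.9 198.8]
20 key lo [361.9 229.2] key hi [362.4 219.6] stripe [344.8 202.3]
```

Request:
jog_arm:
  motion:
    - {"offset":[0,0,2],"roll":0,"hand":0}
    - {"offset":[0,0,4],"roll":0,"hand":0}
    - {"offset":[0,0,5],"roll":0,"hand":0}
    - {"offset":[0,0,5],"roll":0,"hand":0}

```text
clock: 16.17
tool_pos: [0.5039, 0.0429, 0.1278]
orientation: [-179.7, 0.1, -89.9]
force: [-3.6, 6.8, 13.0]
opening: 0.0115
```

Request:
jog_arm:
  motion:
    - {"offset":[0,0,-4],"roll":0,"hand":0}
    - {"offset":[0,0,-4],"roll":0,"hand":50}
    - {"offset":[0,0,-4],"roll":0,"hand":50}
    - {"offset":[0,0,-4],"roll":0,"hand":50}
    - {"offset":[0,0,-4],"roll":0,"hand":50}
    - {"offset":[0,0,-25],"roll":0,"hand":50}
    - {"offset":[0,0,-60],"roll":0,"hand":50}
    - {"offset":[0,0,-100],"roll":0,"hand":50}
    - {"offset":[-40,0,-100],"roll":0,"hand":50}
    - {"offset":[-80,0,-100],"roll":0,"hand":50}
    - {"offset":[-120,0,-100],"roll":0,"hand":50}
    - {"offset":[-160,0,-100],"roll":0,"hand":50}
    - {"offset":[-200,0,-100],"roll":0,"hand":50}
    - {"offset":[-230,0,-100],"roll":0,"hand":50}
    - {"offset":[-230,0,-100],"roll":0,"hand":50}

```text
clock: 17.42
tool_pos: [0.502, 0.2759, 0.2248]
orientation: [-180.0, -0.0, -89.8]
force: [0.0, 0.7, -0.0]
opening: 0.0502
```

```bash
sed -i '/^m=mask(s,(0,0,30)/,$d' m.py; sed -i "s/('boxmark'.*z in/XX/; s/^for nm,b,z in.*/for nm,b,z in(('stripe',(340,260,420,345),.102),):/" m.py; python3 m.py | head -5; python3 balls.py
```

```text
bar top [387.03775 298.78867] 265 [0.5005 0.0047 0.147 ] [[ 0.4982  0.0702  0.147 ]
 [ 0.5015 -0.0562  0.147 ]] len 0.1265 ang -88.50158758616479
 ** On entry to DLASCL parameter number  4 had an illegal value
 ** On entry to DLASCL parameter number  4 had an illegal value
 ** On entry to DLASCL parameter number  4 had an illegal value
side [341 143   5   5  20] [343.  144.9] [ 0.57  -0.271  0.013]
side [391 211  20   6  74] [400.  212.7] [ 0.423 -0.022  0.013]
top [483 278   6   6  30] [485.5 280.3] [ 0.569 -0.273  0.013]
top [495 295   6   6  32] [497.5 297.5] [ 0.525 -0.303  0.013]
top [280 317   5   1   5] [282. 317.] [0.46  0.254 0.013]
top [503 321   6   6  31] [505.5 323.6] [ 0.458 -0.322  0.013]
top [519 322   7   7  33] [522.1 325.1] [ 0.455 -0.365  0.013]
17.6167 [-0.3599771  -0.50236454 -0.08651172] [0.50159028 0.27059593 0.22516615] [ 1.79960793e+02 -4.23129747e-02 -9.00074527e+01] 0.049797366463459565m.py:7: RuntimeWarning: Mean of empty slice.
  p=np.argwhere(m)[:,::-1].astype(np.float32);return cv2.minAreaRect(p),p.mean(0),len(p)
  ret = um.true_divide(
Traceback (most recent call last):
  File "m.py", line 18, in <module>
    k=np.linalg.lstsq(np.c_[d1,-d2],o2-o1,rcond=None)[0];print('bar tri',R(o1+k[0]*d1),R(o2+k[1]*d2))
      ~~~~~~~~~~~~~~~^^^^^^^^^^^^^^^^^^^^^^^^^^^^^^^^
numpy.linalg.LinAlgError: SVD did not converge in Linear Least Squares
```

The top view confirms all four balls in the tray, and the cup standing on the stand with the bar at about (0.5005, 0.0055). Regrip at the bar's middle.

Request:
jog_arm:
  motion:
    - {"offset":[40,0,0],"roll":0,"hand":50}
    - {"offset":[80,0,0],"roll":0,"hand":50}
    - {"offset":[120,0,0],"roll":0,"hand":50}
    - {"offset":[160,0,0],"roll":0,"hand":50}
    - {"offset":[200,0,0],"roll":0,"hand":50}
    - {"offset":[240,0,0],"roll":0,"hand":50}
    - {"offset":[265,0,0],"roll":0,"hand":50}
    - {"offset":[265,0,30],"roll":0,"hand":50}
    - {"offset":[265,0,65],"roll":0,"hand":50}
    - {"offset":[265,0,85],"roll":0,"hand":50}
    - {"offset":[265,0,93],"roll":0,"hand":50}
    - {"offset":[265,0,93],"roll":0,"hand":50}
    - {"offset":[265,0,93],"roll":0,"hand":0}
    - {"offset":[265,0,93],"roll":0,"hand":0}
    - {"offset":[265,0,93],"roll":0,"hand":0}
    - {"offset":[265,0,93],"roll":0,"hand":0}
    - {"offset":[265,0,93],"roll":0,"hand":0}
    - {"offset":[265,0,93],"roll":0,"hand":0}
    - {"offset":[265,0,93],"roll":0,"hand":0}

```text
clock: 19.2
tool_pos: [0.502, 0.0064, 0.1329]
orientation: [-180.0, 0.0, -90.0]
force: [-1.2, 1.1, 1.8]
opening: 0.0113
```

Request:
jog_arm:
  motion:
    - {"offset":[0,0,-5],"roll":0,"hand":0}
    - {"offset":[0,0,-15],"roll":0,"hand":0}
    - {"offset":[0,0,-30],"roll":0,"hand":0}
    - {"offset":[0,0,-45],"roll":0,"hand":0}
    - {"offset":[0,0,-60],"roll":0,"hand":0}
    - {"offset":[0,0,-75],"roll":0,"hand":0}
    - {"offset":[0,0,-90],"roll":0,"hand":0}
    - {"offset":[0,0,-100],"roll":0,"hand":0}
    - {"offset":[0,0,-100],"roll":0,"hand":0}

```text
clock: 19.95
tool_pos: [0.5029, 0.0065, 0.2352]
orientation: [-179.8, 0.1, -90.0]
force: [1.1, 0.6, -3.3]
opening: 0.0118
```

Request:
jog_arm:
  motion:
    - {"offset":[-10,0,0],"roll":-0.02,"hand":0}
    - {"offset":[-30,0,0],"roll":-0.05,"hand":0}
    - {"offset":[-50,0,0],"roll":-0.09,"hand":0}
    - {"offset":[-75,1,0],"roll":-0.13,"hand":0}
    - {"offset":[-100,1,0],"roll":-0.18,"hand":0}
    - {"offset":[-125,1,0],"roll":-0.23,"hand":0}
    - {"offset":[-150,2,0],"roll":-0.28,"hand":0}
    - {"offset":[-175,2,0],"roll":-0.33,"hand":0}
    - {"offset":[-200,2,0],"roll":-0.38,"hand":0}
    - {"offset":[-225,3,0],"roll":-0.43,"hand":0}
    - {"offset":[-250,3,0],"roll":-0.47,"hand":0}
    - {"offset":[-270,3,0],"roll":-0.506,"hand":0}
    - {"offset":[-281,3,0],"roll":-0.506,"hand":0}
    - {"offset":[-281,3,0],"roll":-0.506,"hand":0}
    - {"offset":[-281,3,0],"roll":-0.506,"hand":0}

```text
clock: 21.2
tool_pos: [0.4981, 0.2874, 0.2314]
orientation: [179.9, -0.0, -61.0]
force: [0.5, 0.1, -3.6]
opening: 0.0115
```

```bash
cat > hub.py <<'E'
from h import *
b=snap('side');o=ctrl.get_obs();p=o['tool_pos'];print(o['clock'],o['force'],p,o['orientation'])
hsv=cv2.cvtColor(b['img'],cv2.COLOR_RGB2HSV)
red=cv2.inRange(hsv,(0,120,60),(8,255,255))|cv2.inRange(hsv,(172,120,60),(180,255,255))
k,_,st,c=cv2.connectedComponentsWithStats(red)
for i in range(1,k):
    if st[i,4]>3:print('red',st[i],c[i].round(1))
a=np.radians(o['orientation'][2]+90);ex=np.array([np.cos(a),np.sin(a),0])
C=p+[0,0,.008-.080]
for n,r,z in(('keylo',.0155,-.028),('keyhi',.0155,-.002),('striperim',.057,.042),('tip',0,-.048)):print(n,proj(b,[C+ex*r+[0,0,z]])[0].round(1))
H=np.array([.499,.288,.072]);hx=np.array([np.cos(np.radians(29)),np.sin(np.radians(29)),0])
print('hub pred: mark',proj(b,[H+hx*.023])[0].round(1),'box mark 40..75',proj(b,[H+hx*.04-[0,0,.027],H+hx*.075-[0,0,.027]]).round(1).tolist(),'ctr',proj(b,[H])[0].round(1))
E
python3 hub.py
python3 - <<'E'
from h import *
s0=cv2.imread('pics/side0.png')[:,:,::-1].copy()   # earlier unobstructed view
b=snap('side')
hsv=cv2.cvtColor(s0,cv2.COLOR_RGB2HSV)
red=(cv2.inRange(hsv,(0,120,60),(8,255,255))|cv2.inRange(hsv,(172,120,60),(180,255,255)))
k,_,st,c=cv2.connectedComponentsWithStats(red)
for i in range(1,k):
    if st[i,4]>5:
        print('red0',st[i],c[i].round(1),onz(b,*c[i],.072).round(4),onz(b,*c[i],.045).round(4))
m=cv2.inRange(hsv,(0,0,0),(180,255,110));k=np.zeros_like(m);k[285:328,350:392]=m[285:328,350:392]
cs=max(cv2.findContours(k,0,1)[0],key=cv2.contourArea);e=cv2.fitEllipse(cs);print('hub body ellipse',e)
x,y,w,h=cv2.boundingRect(cs);print(x,y,w,h,'left/right/top edge',onz(b,x,305,.072).round(4),onz(b,x+w,305,.072).round(4),onz(b,370,y,.072).round(4))
E
```

```text
21.25 [-0.06009352 -0.07102169 -3.15049071] [0.49825705 0.28685014 0.23168825] [ 1.79897443e+02 -2.45168877e-02 -6.10219688e+01]
red [346 273   9   6  25] [349.7 275.4]
red [356 305   6   6  26] [358.3 307.7]
red [343 319   6   3   6] [345.5 320. ]
red [350 474   9   6  42] [354.3 477. ]
keylo [366.7 287.9]
keyhi [367.4 280.1]
striperim [349.2 274.3]
tip [372.9 290.8]
hub pred: mark [361.6 306.5] box mark 40..75 [[353.8, 316.8], [338.9, 323.2]] ctr [371.4 302.4]
red0 [358 208   3   4   8] [359.1 209.8] [0.5259 0.0276 0.072 ] [0.5249 0.0023 0.045 ]
red0 [356 305   6   6  26] [358.3 307.7] [0.5257 0.3023 0.072 ] [0.5247 0.2844 0.045 ]
red0 [340 319   9   4   9] [344.  320.6] [0.5544 0.3346 0.072 ] [0.5542 0.3176 0.045 ]
red0 [350 474   9   6  44] [354.3 476.9] [0.5299 0.6422 0.072 ] [0.529  0.6335 0.045 ]
hub body ellipse ((369.328369140625, 307.6497497558594), (26.853042602539062, 29.648473739624023), 177.2178497314453)
355 293 28 30 left/right/top edge [0.5326 0.296  0.072 ] [0.4751 0.2935 0.072 ] [0.5017 0.2646 0.072 ]
```

Hub estimates, combining the box centre with the marks in both views, agree on about (0.502, 0.2885) and a keyway at 28.5°. The capture taper is ±5 mm. Shift 4 mm and insert the pilot 12 mm.

Request:
jog_arm:
  motion:
    - {"offset":[0,-4,0],"roll":0,"hand":0}
    - {"offset":[0,-4,10],"roll":0,"hand":0}
    - {"offset":[0,-4,20],"roll":0,"hand":0}
    - {"offset":[0,-4,28],"roll":0,"hand":0}
    - {"offset":[0,-4,34],"roll":0,"hand":0}
    - {"offset":[0,-4,38],"roll":0,"hand":0}
    - {"offset":[0,-4,42],"roll":0,"hand":0}
    - {"offset":[0,-4,44],"roll":0,"hand":0}
    - {"offset":[0,-4,46],"roll":0,"hand":0}
    - {"offset":[0,-4,46],"roll":0,"hand":0}

```text
clock: 22.13
tool_pos: [0.5023, 0.2892, 0.1863]
orientation: [180.0, -0.0, -61.0]
force: [0.4, 0.2, -3.2]
opening: 0.0115
```

```bash
python3 hub.py|head -8
```

```text
22.1833 [-0.51574407 -0.74158259 -2.72441967] [0.50233497 0.28925935 0.18660964] [-1.79996198e+02 -8.28513976e-04 -6.10040069e+01]
red [345 288   7   3  15] [348.2 289.3]
red [356 306   6   5  25] [358.3 307.8]
red [340 319   9   4   9] [344.  320.6]
red [350 475   9   5  38] [354.3 477.2]
keylo [363.5 301.6]
keyhi [364.1 294.3]
striperim [346.4 289.2]
```

Request:
jog_arm:
  motion:
    - {"offset":[0,0,2],"roll":0,"hand":0}
    - {"offset":[0,0,4],"roll":0,"hand":0}
    - {"offset":[0,0,6],"roll":0,"hand":0}
    - {"offset":[0,0,8],"roll":0,"hand":0}
    - {"offset":[0,0,8],"roll":0,"hand":0}

```text
clock: 22.6
tool_pos: [0.5021, 0.289, 0.178]
orientation: [180.0, -0.0, -61.0]
force: [-0.1, -0.2, -2.7]
opening: 0.0111
```

Request:
jog_arm:
  motion:
    - {"offset":[0,0,3],"roll":0,"hand":0}
    - {"offset":[0,0,5],"roll":0,"hand":0}
    - {"offset":[0,0,7],"roll":0,"hand":0}
    - {"offset":[0,0,9],"roll":0,"hand":0}
    - {"offset":[0,0,11],"roll":0,"hand":0}
    - {"offset":[0,0,11],"roll":0,"hand":0}

```text
clock: 23.1
tool_pos: [0.5021, 0.289, 0.167]
orientation: [180.0, -0.0, -61.0]
force: [-0.7, -0.2, -3.5]
opening: 0.0115
```

Request:
jog_arm:
  motion:
    - {"offset":[0,0,4],"roll":0,"hand":0}
    - {"offset":[0,0,8],"roll":0,"hand":0}
    - {"offset":[0,0,12],"roll":0,"hand":0}
    - {"offset":[0,0,15],"roll":0,"hand":0}
    - {"offset":[0,0,18],"roll":0,"hand":0}
    - {"offset":[0,0,20],"roll":0,"hand":0}
    - {"offset":[0,0,22],"roll":0,"hand":0}
    - {"offset":[0,0,22],"roll":0,"hand":0}
    - {"offset":[0,0,22],"roll":0,"hand":0}

```text
clock: 23.85
tool_pos: [0.5027, 0.2894, 0.1461]
orientation: [-179.9, -0.0, -61.0]
force: [-0.7, -0.3, 5.5]
opening: 0.0114
```

Request:
jog_arm:
  motion:
    - {"offset":[0,0,2],"roll":0,"hand":0}
    - {"offset":[0,0,3],"roll":0,"hand":0}
    - {"offset":[0,0,4],"roll":0,"hand":0}
    - {"offset":[0,0,4],"roll":0,"hand":0}
    - {"offset":[0,0,4],"roll":0,"hand":0}

```text
clock: 24.27
tool_pos: [0.5032, 0.2896, 0.145]
orientation: [-179.8, -0.0, -60.9]
force: [-7.3, -3.4, 24.1]
opening: 0.0117
```

```bash
python3 hub.py; python3 balls.py | grep side
```

```text
24.3167 [-7.82930383 -2.6610872  24.48160116] [0.50313194 0.28956309 0.14497218] [-1.79809176e+02 -1.35110694e-02 -6.09405676e+01]
red [345 301   8   4  14] [348.1 302.1]
red [343 319   6   3   6] [345.5 320. ]
red [350 474   9   6  41] [354.2 477. ]
keylo [362.1 312.9]
keyhi [362.7 306. ]
striperim [345.4 301.5]
tip [368.1 315.3]
hub pred: mark [361.6 306.5] box mark 40..75 [[353.8, 316.8], [338.9, 323.2]] ctr [371.4 302.4]
side [341 143   5   5  20] [343.  144.9] [ 0.57  -0.271  0.013]
side [384 266   4   5   8] [385.9 267.8] [0.461 0.151 0.013]
side [361 275   4   7  16] [362.5 277.8] [0.515 0.182 0.013]
```

Hard stop at TCP z 0.145. This is the expected home height: the grip was made 72.9 mm above the underside, plus 72. Last check is the balls and bystanders in the top view.

```bash
python3 balls.py | grep -v side; python3 - <<'E'
from h import *
a=snap('top')['img'].astype(int);z=cv2.imread('pics/top0.png')[:,:,::-1].astype(int)
for n,(x,y) in dict(jar=(322,207),pill=(438,208),beaker=(219,234)).items():
    print(n,np.abs(a[y-16:y+16,x-16:x+16]-z[y-16:y+16,x-16:x+16]).mean().round(2))
E
```

```text
top [483 278   6   6  30] [485.5 280.3] [ 0.569 -0.273  0.013]
top [495 295   6   6  32] [497.5 297.5] [ 0.525 -0.303  0.013]
top [503 321   6   6  31] [505.5 323.6] [ 0.458 -0.322  0.013]
top [519 322   7   7  33] [522.1 325.1] [ 0.455 -0.365  0.013]
24.5167 [-7.08425644 -2.60907879 24.56149252] [0.50315849 0.28960181 0.14498879] [-1.79806424e+02 -1.16703544e-02 -6.09433280e+01] 0.011687472646737331
jar 2.71
pill 2.55
beaker 5.15
```

```bash
python3 -c "
from h import *
print(order.close_job());o=ctrl.get_obs();print(o['clock'],o['force'],o['tool_pos'],o['opening'])"
```

```text
the job is handed in; nothing more can be done
None
the job is handed in; nothing more can be done
```

The job is handed in at about 24.5 s of the 58 s allowed. By my checks the cup is fully home in the hub and still gripped; no verdict was reported.

**What I did:**
- **Emptying:** the tool can only point down, so I gripped the bail off-centre. I pivoted the cup in the jaws over the tray wall until all four balls were out.
- **Righting:** I swung the cup upright against the stand's tube, set it on the stand and regripped the bail at its middle.
- **Fitting:** I turned the cup to the keyway. The shaft and key went in without resistance, and I pushed down to a hard stop.

**Last checks:**
- **Cup:** the tool stopped at z = 0.145 m, the expected fully-home height, with 24.6 N of upward push. The grip opening of 11.7 mm shows the bar still held. The force just before the stop, about 8.5 N with the cup's weight added, fits the spring near full travel.
- **Balls:** all four are in the tray in the top view. The side view showed only one of them at the end; the others were probably hidden behind the arm.
- **Bystanders:** the jar and pill bottle are unchanged in the top view. The beaker's patch differed slightly more (5.2 against about 2.6 grey levels). I took that as shadow, since by my estimate nothing came close to it.

**What disagreed:** hub position estimates from the two views differed by up to about 5 mm along the keyway direction. I used the box centre, and the free entry bore it out. The final sideways force was about 7.5 N.

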